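# Zero the pastry press and back it off two turns

## Robot

A 7-joint arm with a two-finger parallel gripper is mounted at the origin on the work surface. World frame = base frame: x ahead of the robot, y to its left, z up, the work surface at z = 0. Lengths are in m, angles in rad, forces in N, time in s.
With the tool pointing down it reaches from about 0.4 to 0.85 m from the base axis. Payload 10.4 kg.
Tool frame: the origin (TCP) lies on the centre line of the jaws, within the pads' length; the fingertips stand 19 mm ahead of it and the grasp point (between the pads) is the TCP; z points along the fingers, y is the direction in which the jaws open and shut (so a half turn about z gives the same grasp; the last joint's range is limited). The gripper opens to 85 mm and grips with 20 to 120 N. Pads are 22 mm wide; open, the fingers measure 114 mm over their backs; the gripper's body (76 mm by 85 mm) begins 54 mm behind the grasp point. The pads swing forward as they close: fully open they stand 13 mm farther back than shut.
Start: joints at [-1.265, 0.332, -0.065, 1.46, 0.022, 1.35, -0.088], TCP at [0.202, 0.592, 0.25] pointing down, gripper open.
Joint ranges: [-2.6, 2.6], [-0.5, 2.12], [-1.47, 1.34], [0.16, 2.42], [-1.27, 4.41], [0.06, 2.06], [-2.6, 2.6]. Speed limits (rad/s): [2.22, 2.22, 2.79, 2.79, 3.14, 3.14, 3.14].

## Interface

Orientations are given as a 3x3 rotation matrix whose columns are the frame's x, y, z axes.
In Python, from cell import bot, viewer, finder gives the robot as it stands. The module is installed in compiled form; this text tells all that it offers.
- The arm moves only by the tool send_rows, never from a script. Its argument "motion" is a list of rows, each an object with "delta_pos": the shift along the tool's x, y, z each as a share of 0.3 m, from -1 to 1, a list of three; "rotation": the turn, a rotation vector about the tool's x, y, z each as a share of 180 degrees, from -1 to 1, a list of three; "claw": the finger opening in mm, from 0 to 85.4. A call has 1 to 12 rows; each row is the pose to reach, as a shift and turn from the pose commanded when the call began, along the tool's axes at that moment, turning the shorter way round; what a row does not reach only later rows make up. A row lasts 1/8 s, in which the tool goes at most 62.5 mm and 10.7 degrees, less where a joint would pass 70% of its speed; a pose out of reach is approached as far as the arm can. A call with a number of a shift or a turn outside -1 to 1 is refused whole. A call with a gripper value outside its range is refused whole. The fingers move at their own pace and stop on an object; "newtons" is the grip in N (left out, the last holds). Time passes only in rows, so rows that repeat a pose let the fingers close. It gives the time, the measured TCP pose, the force and the opening at its end, in the units of the state.
- bot.state(): the state, without advancing time (a new reading comes with each control period).
- viewer.grab_frame(name): name is "side" or "top"; returns the picture (420x560x3 uint8, red, green, blue); there is no depth.
- viewer.get_calibration(name): a dict with "fx", "fy", "cx", "cy" (pixels), "R" (3x3) and "t" (3): a world point X has camera coordinates R X + t. Camera axes: x right, y down, z forward; pixel columns grow to the right and rows downward; lengths in m; the calibration is good to about 2 mm. A picture is of the moment at which its call begins. get_calibration takes no time and is no camera call.
- bot.finish_job(): hands the job in, once; it reports no verdict.
Trained networks look in the newest picture that a camera, given by its name, has taken for a name from the list of things; names that differ only in an ending like _2 or _b are one class to them, and where a whole thing is asked for, a point or a joint stands for the part that bears it (a point fixed in the world has none). Each returns a list of dicts, best first, with "p" (0 to 1); they miss things now and then, are a little off and sometimes report something else, mostly with a low value. They report only what shows in the picture. A call takes as long as a camera call.
- finder.find_in(camera, query): "location" ([x, y, z] in m, in world coordinates, good to about 4 mm: the middle of the surface that is visible of it).
- finder.trace(camera, query): "pixels" (420x560 bool, what is visible of it).
- finder.pinpoint(camera, query): "location" ([x, y, z] in m, in world coordinates, good to about 4 mm: a listed point, or the origin of a listed thing).
The state is a dict: "t": time; "joint_pos": joint angles; "joint_vel": joint speeds; "tau": joint torques, N m; "position": TCP position; "tcp_rot": TCP orientation; "ft_force": force on the tool from outside, world axes, zero at the start; "ft_torque": the same for the moment, N m; "finger_gap": finger opening in m.
Only numpy, scipy, OpenCV 4.12 (cv2) and the standard library are available. Lean on these libraries where they do the work, as an engineer would, in place of code of your own. Each camera call takes 0.05 s, during which the arm holds its last target. There are 200 camera calls.

## Task

Set the thickness on the pastry press: take the upright handle on its handwheel and wind the wheel clockwise (seen from above) until the platen is fully down and the wheel comes up against its stop, then back it off anticlockwise exactly two full turns. Finish while still gripping the handle, with the wheel standing still at that setting: keep hold and do not let go, so that it cannot creep. Leave everything else on the bench where it stands.

Things in the scene. Friction and masses are not known exactly. Their poses are not given: they have to be found in the camera images.
- press: the pastry press, fixed to the bench: a white base 170 x 210 mm with two steel columns, a bridge over them (top 182 mm above the bench) and a level handwheel on top. Origin on the wheel's axis, at bench height; z up, the columns stand at +-80 mm along its y axis. It stands in a different place and yaw each time
- hub (a point): point on the wheel's vertical axis (at the top of its hub), 212 mm above the bench
- wheel (a joint): turn of the handwheel in rad (not wrapped): 0 = against the stop, platen fully down; grows anticlockwise seen from above, as the platen rises (6 mm a turn); 2 pi per turn, end of travel at 21.4. Starts between 0.35 and 1 turn open. The wheel is plain aluminium, three spokes, rim 134 mm across, its top 209 mm above the bench; it stays where it is left and needs about 2 to 4 N at the handle to turn; the stop is hard
- handle: black upright round handle on the wheel's rim, 60 mm from the wheel's axis; 22 mm in diameter, 60 mm tall, from 214 to 274 mm above the bench, nothing above or around it. Origin at its centre (half-way up, 244 mm above the bench), z up along it. It revolves freely on its own upright pin, so a gripper that holds it can carry it round the circle without turning itself. At 0 of the wheel it stands on the press's +x side, at wheel angle q it is q further anticlockwise
- cutter: plain steel ring cutter, 70 mm across, 45 mm tall, standing beside the press; origin at the centre of its underside; leave it alone
- brush: pastry brush lying beside the press, on the other side from the ring cutter; about 0.2 m long; leave it alone
- bowl: steel mixing bowl, 150 mm across the rim, 65 mm tall, at the back of the bench; origin at the centre of its underside; leave it alone
- bottle: white capped bottle, 60 mm across, 170 mm tall, at the back of the bench; origin at the centre of its underside; leave it alone
- tin: aluminium tart tin, 90 mm across, 30 mm tall, at the back of the bench; origin at the centre of its underside; leave it alone
- spatula: spatula lying at the right of the bench (negative y); leave it alone

How it is judged:
By the outcome, as a careful person would: the job done as asked, in the order asked, and still so for the second after the job is handed in, while the arm keeps its last pose, push and grip.
It also fails if it takes over 58 s, if anything falls off the work surface, if the arm or the gripper's body presses on something with over 40 N, if the wrist force passes 120 N, or if a joint passes its speed limit or range.

## Working session

There is one attempt and no reset: what is moved stays moved. The work goes in short steps, Python scripts to look and compute and a tool call to move; the robot and the scene stay as the last step left them, time stands still between calls to the robot, and variables do not carry over. Pictures are saved under pics/ and viewed, about 8 in all and at most 12, crops included, and the job is handed in when it is done.

Besides the shell and the picture viewer there is one more tool, called as name([rows], argument=value, ...), one row to a line, values as JSON. send_rows: Moves the arm, as the interface text tells. Its arguments: {"type":"object","properties":{"motion":{"type":"array","items":{"type":"object","properties":{"delta_pos":{"type":"array","items":{"type":"number"}},"rotation":{"type":"array","items":{"type":"number"}},"claw":{"type":"number"}}}},"newtons":{"type":"number"}},"required":["motion"]}

```bash
mkdir -p pics; python3 - <<'E'
from cell import bot, viewer, finder
import cv2,numpy as np
s=bot.state(); print(s['t'],s['position'],np.round(s['tcp_rot'],3).tolist(),s['finger_gap'])
ims=[]
for c in ('top','side'):
    ims.append(viewer.grab_frame(c))
    for q in ('hub','handle','press'):
        r=finder.pinpoint(c,q); print(c,q,[(np.round(a['location'],4).tolist(),round(a['p'],2)) for a in r[:2]])
im=np.hstack(ims)[:,:,::-1]
cv2.imwrite('pics/a.png',cv2.resize(im,(800,300)))
E
```

```text
0.0 [0.20170575 0.59117791 0.24949844] [[-0.946, 0.323, -0.0], [0.323, 0.946, -0.001], [-0.0, -0.001, -1.0]] 0.08548233621298829
top hub [([0.5784, 0.0705, 0.2135], 0.98)]
top handle [([0.6281, 0.0498, 0.2437], 0.65)]
top press [([0.5739, 0.0719, -0.0009], 0.96)]
side hub [([0.5815, 0.0791, 0.2139], 0.6)]
side handle [([0.6289, 0.0457, 0.2404], 0.76), ([0.5759, 0.0747, -0.0035], 0.47)]
side press [([0.5784, 0.0747, -0.0008], 0.83), ([0.6325, 0.2261, 0.0047], 0.34)]
```

View pics/a.png

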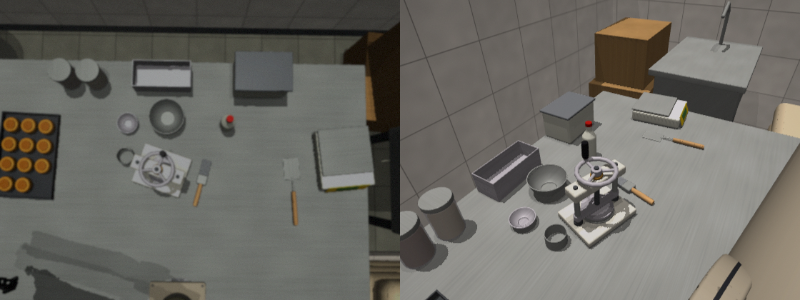

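```bash
python3 - <<'E'
from cell import bot, viewer, finder
import cv2,numpy as np
def proj(c,X):
    k=viewer.get_calibration(c); p=np.array(k['R'])@X+np.array(k['t']); return np.array([k['fx']*p[0]/p[2]+k['cx'],k['fy']*p[1]/p[2]+k['cy']])
out=[]
for c in ('top','side'):
    im=viewer.grab_frame(c)[:,:,::-1].copy()
    h=proj(c,np.array([.579,.073,.212])); a=proj(c,np.array([.6285,.048,.244])); print(c,h,a)
    for n in ('handle','press'):
        r=finder.trace(c,n)
        for m in r[:1]: ys,xs=np.nonzero(m['pixels']); print(n,m['p'],xs.mean(),ys.mean(),len(xs),xs.min(),xs.max(),ys.min(),ys.max())
    u,v=h.astype(int); y0=v-50;x0=u-50; print('crop origin',x0,y0)
    out.append(cv2.resize(im[y0:y0+100,x0:x0+100],(400,400),interpolation=cv2.INTER_CUBIC))
cv2.imwrite('pics/b.png',np.hstack(out))
E
```

```text
top [219.44760362 235.39328933] [228.29716324 215.78768979]
press 0.93 224.272397094431 237.40726392251815 4130 183 267 201 275
crop origin 169 185
side [273.46098674 234.13895828] [259.59572363 209.17814816]
handle 0.7 258.45882352941175 209.24705882352941 255 254 263 196 223
press 0.87 273.8641717791411 279.0641717791411 8150 222 330 196 345
crop origin 223 184
```

View pics/b.png

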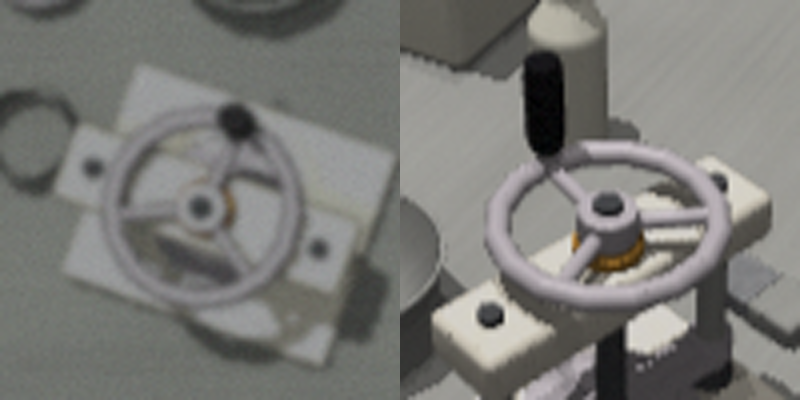

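The top crop shows the hub at about pixel (219, 237) and the handle at (228, 215). The side crop shows the handle at (259, 210). Both agree with the networks. I'm writing a helper that turns world targets into row numbers.

```bash
cat > h.py <<'E'
from cell import bot
import numpy as np
def rows(P, p0=None):
    s=bot.state(); R=np.array(s['tcp_rot']); p0=np.array(s['position'] if p0 is None else p0)
    for p in P: print(np.round(R.T@(np.array(p)-p0)/0.3,3).tolist())
E
python3 - <<'E'
from h import *
rows([[.202,.591,.36],[.415,.32,.36],[.6285,.048,.36]])
E
```

```text
[-0.001, -0.001, -0.365]
[-0.965, -0.627, -0.366]
[-1.931, -1.255, -0.366]
```

send_rows([
  {"delta_pos":[0,0,-0.2],"rotation":[0,0,0],"claw":60},
  {"delta_pos":[-0.1,-0.06,-0.366],"rotation":[0,0,0],"claw":60},
  {"delta_pos":[-0.25,-0.16,-0.366],"rotation":[0,0,0],"claw":60},
  {"delta_pos":[-0.4,-0.26,-0.366],"rotation":[0,0,0],"claw":60},
  {"delta_pos":[-0.55,-0.36,-0.366],"rotation":[0,0,0],"claw":60},
  {"delta_pos":[-0.7,-0.455,-0.366],"rotation":[0,0,0],"claw":60},
  {"delta_pos":[-0.85,-0.55,-0.366],"rotation":[0,0,0],"claw":60},
  {"delta_pos":[-0.965,-0.627,-0.366],"rotation":[0,0,0],"claw":60},
  {"delta_pos":[-0.965,-0.627,-0.366],"rotation":[0,0,0],"claw":60},
])

```text
t: 1.82
position: [0.4173, 0.3169, 0.3605]
tcp_rot: [[-0.944, 0.329, 0.001], [0.329, 0.944, -0.0], [-0.001, 0.0, -1.0]]
ft_force: [-0.9, 1.3, -0.1]
finger_gap: 0.0603
```

send_rows([
  {"delta_pos":[-0.15,-0.1,0],"rotation":[0,0,0],"claw":60},
  {"delta_pos":[-0.3,-0.2,0],"rotation":[0,0,0],"claw":60},
  {"delta_pos":[-0.45,-0.3,0],"rotation":[0,0,0],"claw":60},
  {"delta_pos":[-0.6,-0.4,0],"rotation":[0,0,0],"claw":60},
  {"delta_pos":[-0.75,-0.5,0],"rotation":[0,0,0],"claw":60},
  {"delta_pos":[-0.88,-0.57,0],"rotation":[0,0,0],"claw":60},
  {"delta_pos":[-0.965,-0.627,0],"rotation":[0,0,0],"claw":60},
  {"delta_pos":[-0.965,-0.627,0],"rotation":[0,0,0],"claw":60},
])

```text
t: 2.82
position: [0.629, 0.047, 0.3594]
tcp_rot: [[-0.946, 0.326, -0.001], [0.326, 0.946, -0.001], [0.0, -0.001, -1.0]]
ft_force: [-0.2, 0.3, 0.4]
finger_gap: 0.0602
```

```bash
python3 - <<'E'
from h import *
from cell import viewer,finder
import cv2
s=bot.state(); print(s['t'],s['position'],np.round(s['joint_pos'],2),s['finger_gap'],np.round(s['ft_force'],1),np.round(s['tcp_rot'],3).tolist())
im=viewer.grab_frame('side')
print(finder.pinpoint('side','handle'))
cv2.imwrite('pics/c.png',cv2.resize(im[100:310,160:390,::-1],(690,600)))
rows([[.6285,.048,.25]])
E
```

```text
2.825 [0.62898204 0.0470382  0.35939582] [-0.47  0.33  0.44  1.28 -0.14  1.57  1.19] 0.06015581707236967 [-0.2  0.3  0.4] [[-0.946, 0.326, -0.001], [0.326, 0.946, -0.001], [0.0, -0.001, -1.0]]
[{'location': [0.629, 0.0487, 0.2421], 'p': 0.74}]
[-0.003, -0.006, 0.366]
```

View pics/c.png

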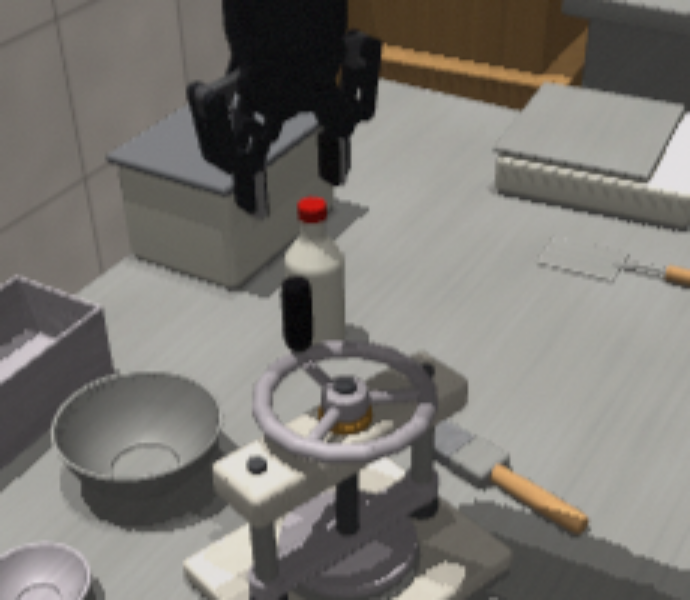

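The gripper is open above the handle, with the fingers at about (255,185) and (333,160) in the crop, on either side of the handle at (297,313). I'll lower it and close.

send_rows([
  {"delta_pos":[0,-0.005,0.1],"rotation":[0,0,0],"claw":60},
  {"delta_pos":[0,-0.005,0.2],"rotation":[0,0,0],"claw":60},
  {"delta_pos":[0,-0.005,0.3],"rotation":[0,0,0],"claw":60},
  {"delta_pos":[0,-0.005,0.366],"rotation":[0,0,0],"claw":60},
  {"delta_pos":[0,-0.005,0.366],"rotation":[0,0,0],"claw":45},
  {"delta_pos":[0,-0.005,0.366],"rotation":[0,0,0],"claw":30},
  {"delta_pos":[0,-0.005,0.366],"rotation":[0,0,0],"claw":15},
  {"delta_pos":[0,-0.005,0.366],"rotation":[0,0,0],"claw":10},
  {"delta_pos":[0,-0.005,0.366],"rotation":[0,0,0],"claw":10},
], newtons=40)

```text
t: 4.05
position: [0.6283, 0.048, 0.2519]
tcp_rot: [[-0.947, 0.322, 0.002], [0.322, 0.947, 0.002], [-0.002, 0.002, -1.0]]
ft_force: [-1.5, 3.2, 6.6]
finger_gap: 0.0213
```

```bash
cat >> h.py <<'E'
def arc(c,a0,step,n,r=.06,z=.25,p0=None):
    a=np.radians(a0+step*np.arange(1,n+1)); print('a0',round(a0,1)); rows([[c[0]+r*np.cos(t),c[1]+r*np.sin(t),z] for t in a],p0)
E
python3 - <<'E'
from h import *
s=bot.state(); p=np.array(s['position']); print(s['t'],p,s['finger_gap'],np.round(s['ft_force'],1))
for h in ([.5784,.0705],[.5815,.0791],[.579,.073]): d=p[:2]-h; print(np.hypot(*d),np.degrees(np.arctan2(d[1],d[0])))
d=p[:2]-np.array([.579,.073]); c=p[:2]-.06*d/np.hypot(*d); print(c)
arc(c,np.degrees(np.arctan2(d[1],d[0])),-10,6,z=p[2])
E
```

```text
4.05 [0.62831935 0.04800781 0.25191791] 0.0212927887089526 [-1.5  3.2  6.6]
0.054752537383501235 -24.254927739691034
0.05620299002907712 -33.58767952301529
0.05529021696747546 -26.873253227106566
[0.57479883 0.07512891]
a0 -26.9
[0.008, -0.034, -0.0]
[0.022, -0.066, -0.0]
[0.041, -0.095, -0.0]
[0.064, -0.121, -0.0]
[0.092, -0.142, -0.0]
[0.123, -0.157, -0.001]
```

send_rows([
  {"delta_pos":[0.008,-0.034,0],"rotation":[0,0,0],"claw":10},
  {"delta_pos":[0.022,-0.066,0],"rotation":[0,0,0],"claw":10},
  {"delta_pos":[0.041,-0.095,0],"rotation":[0,0,0],"claw":10},
  {"delta_pos":[0.064,-0.121,0],"rotation":[0,0,0],"claw":10},
  {"delta_pos":[0.092,-0.142,0],"rotation":[0,0,0],"claw":10},
  {"delta_pos":[0.123,-0.157,0],"rotation":[0,0,0],"claw":10},
  {"delta_pos":[0.123,-0.157,0],"rotation":[0,0,0],"claw":10},
])

```text
t: 4.92
position: [0.5777, 0.0155, 0.2519]
tcp_rot: [[-0.947, 0.322, 0.002], [0.322, 0.947, 0.002], [-0.001, 0.003, -1.0]]
ft_force: [-2.3, 4.0, 7.8]
finger_gap: 0.0209
```

```bash
cat >> h.py <<'E'
def st(c):
    s=bot.state(); p=np.array(s['position']); d=p[:2]-np.array(c); a=np.degrees(np.arctan2(d[1],d[0]))
    print('t',s['t'],'p',np.round(p,4),'gap',round(s['finger_gap'],4),'f',np.round(s['ft_force'],1),'r',np.hypot(*d).round(4),'ang',a.round(1))
    e=d/np.hypot(*d); f=np.array(s['ft_force'][:2]); print('frad',(f@e).round(1),'ftan',(-f[0]*e[1]+f[1]*e[0]).round(1)); return p,a
E
python3 - <<'E'
from h import *
c=[.5748,.0751]
p,a=st(c); arc(c,-86.9,-15,6,p0=[c[0]+.06*np.cos(np.radians(-86.9)),c[1]+.06*np.sin(np.radians(-86.9)),.25])
E
```

```text
t 4.925 p [0.5777 0.0155 0.2519] gap 0.0209 f [-2.3  4.   7.8] r 0.0596 ang -87.2
frad -4.1 ftan -2.1
a0 -86.9
[0.051, -0.013, -0.0]
[0.103, -0.012, -0.0]
[0.153, 0.002, -0.0]
[0.198, 0.028, -0.0]
[0.235, 0.066, -0.0]
[0.26, 0.111, -0.0]
```

send_rows([
  {"delta_pos":[0.051,-0.013,0],"rotation":[0,0,0],"claw":10},
  {"delta_pos":[0.103,-0.012,0],"rotation":[0,0,0],"claw":10},
  {"delta_pos":[0.153,0.002,0],"rotation":[0,0,0],"claw":10},
  {"delta_pos":[0.198,0.028,0],"rotation":[0,0,0],"claw":10},
  {"delta_pos":[0.235,0.066,0],"rotation":[0,0,0],"claw":10},
  {"delta_pos":[0.26,0.111,0],"rotation":[0,0,0],"claw":10},
  {"delta_pos":[0.26,0.111,0],"rotation":[0,0,0],"claw":10},
])

```text
t: 5.8
position: [0.515, 0.0726, 0.2518]
tcp_rot: [[-0.947, 0.321, 0.002], [0.321, 0.947, 0.001], [-0.002, 0.002, -1.0]]
ft_force: [-0.7, 2.1, 9.9]
finger_gap: 0.0206
```

```bash
python3 - <<'E'
from h import *
c=[.5748,.0751]
p,a=st(c)
q=np.array([[.6283,.048],[.5777,.0155],p[:2]])
A=np.c_[2*q,np.ones(3)]; x=np.linalg.solve(A,(q**2).sum(1)); print('circle',x[:2],np.sqrt(x[2]+x[0]**2+x[1]**2))
b=np.radians(-176.9); arc(c,-176.9,-8,6,p0=[c[0]+.06*np.cos(b),c[1]+.06*np.sin(b),.25])
E
```

```text
t 5.8 p [0.515  0.0726 0.2518] gap 0.0206 f [-0.7  2.1  9.9] r 0.0598 ang -177.6
frad 0.6 ftan -2.1
circle [0.57494192 0.07543428] 0.05999770529959315
a0 -176.9
[0.009, 0.027, 0.0]
[0.013, 0.054, 0.0]
[0.014, 0.082, 0.0]
[0.011, 0.11, 0.0]
[0.004, 0.137, 0.0]
[-0.006, 0.163, 0.0]
```

send_rows([
  {"delta_pos":[0.009,0.027,0],"rotation":[0,0,0],"claw":10},
  {"delta_pos":[0.013,0.054,0],"rotation":[0,0,0],"claw":10},
  {"delta_pos":[0.014,0.082,0],"rotation":[0,0,0],"claw":10},
  {"delta_pos":[0.014,0.082,0],"rotation":[0,0,0],"claw":10},
])

```text
t: 6.3
position: [0.5189, 0.0969, 0.2518]
tcp_rot: [[-0.947, 0.322, 0.002], [0.322, 0.947, 0.001], [-0.001, 0.002, -1.0]]
ft_force: [-2.3, 3.7, 10.5]
finger_gap: 0.0206
```

```bash
python3 - <<'E'
from h import *
c=[.5749,.0754]
p,a=st(c)
b=np.radians(-200.9); arc(c,-200.9,-4,4,p0=[c[0]+.06*np.cos(b),c[1]+.06*np.sin(b),.25])
E
```

```text
t 6.3 p [0.5189 0.0969 0.2518] gap 0.0206 f [-2.3  3.7 10.5] r 0.06 ang 159.0
frad 3.5 ftan -2.6
a0 -200.9
[-0.001, 0.014, 0.0]
[-0.003, 0.028, 0.0]
[-0.006, 0.041, 0.0]
[-0.01, 0.055, 0.0]
```

send_rows([
  {"delta_pos":[-0.001,0.014,0],"rotation":[0,0,0],"claw":10},
  {"delta_pos":[-0.003,0.028,0],"rotation":[0,0,0],"claw":10},
  {"delta_pos":[-0.003,0.028,0],"rotation":[0,0,0],"claw":10},
])

```text
t: 6.68
position: [0.5223, 0.1043, 0.2518]
tcp_rot: [[-0.947, 0.322, 0.001], [0.322, 0.947, 0.001], [-0.001, 0.002, -1.0]]
ft_force: [-3.4, 2.8, 10.9]
finger_gap: 0.0208
```

```bash
python3 - <<'E'
from h import *
c=[.5749,.0754]
p,a=st(c)
b=np.radians(-208.9); arc(c,-208.9,-4,2,p0=[c[0]+.06*np.cos(b),c[1]+.06*np.sin(b),.25])
b=np.radians(-208.9); arc(c,-208.9,-13,11,p0=[c[0]+.06*np.cos(b),c[1]+.06*np.sin(b),.25])
E
```

```text
t 6.675 p [0.5223 0.1043 0.2518] gap 0.0208 f [-3.4  2.8 10.9] r 0.06 ang 151.2
frad 4.3 ftan -0.8
a0 -208.9
[-0.003, 0.014, 0.0]
[-0.007, 0.027, 0.0]
a0 -208.9
[-0.013, 0.043, 0.0]
[-0.035, 0.083, 0.0]
[-0.066, 0.116, 0.0]
[-0.103, 0.142, 0.0]
[-0.145, 0.158, 0.0]
[-0.19, 0.165, 0.0]
[-0.235, 0.161, 0.0]
[-0.279, 0.148, 0.0]
[-0.318, 0.124, 0.0]
[-0.35, 0.093, 0.0]
[-0.375, 0.055, 0.0]
```

The first candidate angle has passed with no resistance, so the stop should be near -379°.

send_rows([
  {"delta_pos":[-0.013,0.043,0],"rotation":[0,0,0],"claw":10},
  {"delta_pos":[-0.035,0.083,0],"rotation":[0,0,0],"claw":10},
  {"delta_pos":[-0.066,0.116,0],"rotation":[0,0,0],"claw":10},
  {"delta_pos":[-0.103,0.142,0],"rotation":[0,0,0],"claw":10},
  {"delta_pos":[-0.145,0.158,0],"rotation":[0,0,0],"claw":10},
  {"delta_pos":[-0.19,0.165,0],"rotation":[0,0,0],"claw":10},
  {"delta_pos":[-0.235,0.161,0],"rotation":[0,0,0],"claw":10},
  {"delta_pos":[-0.279,0.148,0],"rotation":[0,0,0],"claw":10},
  {"delta_pos":[-0.318,0.124,0],"rotation":[0,0,0],"claw":10},
  {"delta_pos":[-0.35,0.093,0],"rotation":[0,0,0],"claw":10},
  {"delta_pos":[-0.375,0.055,0],"rotation":[0,0,0],"claw":10},
  {"delta_pos":[-0.375,0.055,0],"rotation":[0,0,0],"claw":10},
])

```text
t: 8.18
position: [0.6347, 0.081, 0.2519]
tcp_rot: [[-0.946, 0.325, 0.002], [0.325, 0.946, -0.001], [-0.002, 0.0, -1.0]]
ft_force: [-0.4, -2.2, 8.8]
finger_gap: 0.0206
```

```bash
python3 - <<'E'
from h import *
c=[.5749,.0754]
p,a=st(c)
b=np.radians(-351.9); arc(c,-351.9,-4,11,p0=[c[0]+.06*np.cos(b),c[1]+.06*np.sin(b),.25])
E
```

```text
t 8.175 p [0.6347 0.081  0.2519] gap 0.0206 f [-0.4 -2.2  8.8] r 0.0601 ang 5.3
frad -0.6 ftan -2.2
a0 -351.9
[-0.006, -0.013, 0.0]
[-0.011, -0.026, 0.0]
[-0.015, -0.039, 0.0]
[-0.018, -0.053, 0.0]
[-0.02, -0.066, 0.0]
[-0.022, -0.08, 0.0]
[-0.022, -0.094, 0.0]
[-0.021, -0.108, 0.0]
[-0.019, -0.122, 0.0]
[-0.017, -0.136, 0.0]
[-0.013, -0.149, 0.0]
```

send_rows([
  {"delta_pos":[-0.006,-0.013,0],"rotation":[0,0,0],"claw":10},
  {"delta_pos":[-0.011,-0.026,0],"rotation":[0,0,0],"claw":10},
  {"delta_pos":[-0.015,-0.039,0],"rotation":[0,0,0],"claw":10},
  {"delta_pos":[-0.018,-0.053,0],"rotation":[0,0,0],"claw":10},
  {"delta_pos":[-0.02,-0.066,0],"rotation":[0,0,0],"claw":10},
  {"delta_pos":[-0.02,-0.066,0],"rotation":[0,0,0],"claw":10},
])

```text
t: 8.93
position: [0.6335, 0.062, 0.2519]
tcp_rot: [[-0.946, 0.323, 0.002], [0.323, 0.946, 0.001], [-0.001, 0.001, -1.0]]
ft_force: [-2.2, -0.3, 10.1]
finger_gap: 0.0207
```

send_rows([
  {"delta_pos":[-0.002,-0.014,0],"rotation":[0,0,0],"claw":10},
  {"delta_pos":[-0.002,-0.028,0],"rotation":[0,0,0],"claw":10},
  {"delta_pos":[-0.002,-0.028,0],"rotation":[0,0,0],"claw":10},
])

```text
t: 9.3
position: [0.6318, 0.0562, 0.2519]
tcp_rot: [[-0.947, 0.321, 0.003], [0.321, 0.947, 0.003], [-0.002, 0.004, -1.0]]
ft_force: [2.0, 5.6, 7.5]
finger_gap: 0.021
```

```bash
python3 - <<'E'
from h import *
c=[.5749,.0754]
p,a=st(c)
E
```

```text
t 9.3 p [0.6318 0.0562 0.2519] gap 0.021 f [2.  5.6 7.5] r 0.06 ang -18.7
frad 0.1 ftan 6.0
```

send_rows([
  {"delta_pos":[0,-0.005,0],"rotation":[0,0,0],"claw":10},
  {"delta_pos":[0.001,-0.01,0],"rotation":[0,0,0],"claw":10},
  {"delta_pos":[0.001,-0.01,0],"rotation":[0,0,0],"claw":10},
])

```text
t: 9.68
position: [0.6317, 0.056, 0.2519]
tcp_rot: [[-0.948, 0.319, 0.006], [0.319, 0.948, 0.005], [-0.004, 0.007, -1.0]]
ft_force: [9.5, 13.2, 4.1]
finger_gap: 0.0209
```

```bash
python3 - <<'E'
from h import *
c=[.5749,.0754]
p,a=st(c)
E
```

```text
t 9.675 p [0.6317 0.056  0.2519] gap 0.0209 f [ 9.5 13.2  4.1] r 0.06 ang -18.8
frad 4.7 ftan 15.5
```

The hard stop is at -18.8°: the tangential force rose by 15 N or more with no further motion. Next I back off, working out the two half-turn row sets.

```bash
python3 - <<'E'
from h import *
c=[.5749,.0754]
P=lambda d:[c[0]+.06*np.cos(np.radians(d)),c[1]+.06*np.sin(np.radians(d)),.25]
arc(c,-18.8,15,12,p0=[.6301,.0511,.25]); print('B'); arc(c,161.2,15,12,p0=P(161.2)); print('A');arc(c,-18.8,15,12,p0=P(-18.8))
E
```

```text
a0 -18.8
[0.007, 0.069, 0.0]
[0.027, 0.117, 0.001]
[0.058, 0.159, 0.001]
[0.1, 0.191, 0.001]
[0.148, 0.211, 0.001]
[0.199, 0.218, 0.001]
[0.251, 0.212, 0.001]
[0.3, 0.192, 0.0]
[0.341, 0.16, -0.0]
[0.373, 0.119, -0.001]
[0.393, 0.071, -0.001]
[0.4, 0.019, -0.001]
B
a0 161.2
[-0.007, -0.052, -0.0]
[-0.026, -0.1, -0.001]
[-0.058, -0.142, -0.001]
[-0.099, -0.174, -0.001]
[-0.147, -0.194, -0.001]
[-0.199, -0.201, -0.001]
[-0.251, -0.194, -0.0]
[-0.299, -0.174, -0.0]
[-0.341, -0.143, 0.0]
[-0.373, -0.101, 0.001]
[-0.393, -0.053, 0.001]
[-0.4, -0.002, 0.001]
A
a0 -18.8
[0.007, 0.052, 0.0]
[0.026, 0.1, 0.001]
[0.058, 0.142, 0.001]
[0.099, 0.174, 0.001]
[0.147, 0.194, 0.001]
[0.199, 0.201, 0.001]
[0.251, 0.194, 0.0]
[0.299, 0.174, 0.0]
[0.341, 0.143, -0.0]
[0.373, 0.101, -0.001]
[0.393, 0.053, -0.001]
[0.4, 0.002, -0.001]
```

send_rows([
  {"delta_pos":[0.007,0.069,0],"rotation":[0,0,0],"claw":10},
  {"delta_pos":[0.027,0.117,0],"rotation":[0,0,0],"claw":10},
  {"delta_pos":[0.058,0.159,0],"rotation":[0,0,0],"claw":10},
  {"delta_pos":[0.1,0.191,0],"rotation":[0,0,0],"claw":10},
  {"delta_pos":[0.148,0.211,0],"rotation":[0,0,0],"claw":10},
  {"delta_pos":[0.199,0.218,0],"rotation":[0,0,0],"claw":10},
  {"delta_pos":[0.251,0.212,0],"rotation":[0,0,0],"claw":10},
  {"delta_pos":[0.3,0.192,0],"rotation":[0,0,0],"claw":10},
  {"delta_pos":[0.341,0.16,0],"rotation":[0,0,0],"claw":10},
  {"delta_pos":[0.373,0.119,0],"rotation":[0,0,0],"claw":10},
  {"delta_pos":[0.393,0.071,0],"rotation":[0,0,0],"claw":10},
  {"delta_pos":[0.4,0.019,0],"rotation":[0,0,0],"claw":10},
])

```text
t: 11.18
position: [0.5184, 0.096, 0.2518]
tcp_rot: [[-0.947, 0.322, 0.003], [0.322, 0.947, 0.002], [-0.002, 0.002, -1.0]]
ft_force: [5.6, 0.5, 8.6]
finger_gap: 0.0212
```

```bash
python3 - <<'E'
from h import *
p,a=st([.5749,.0754])
E
```

```text
t 11.175 p [0.5184 0.096  0.2518] gap 0.0212 f [5.6 0.5 8.6] r 0.0601 ang 160.0
frad -5.1 ftan -2.4
```

Tracking well, so I'll continue with half turns 2 and 3.

send_rows([
  {"delta_pos":[-0.007,-0.052,0],"rotation":[0,0,0],"claw":10},
  {"delta_pos":[-0.026,-0.1,0],"rotation":[0,0,0],"claw":10},
  {"delta_pos":[-0.058,-0.142,0],"rotation":[0,0,0],"claw":10},
  {"delta_pos":[-0.099,-0.174,0],"rotation":[0,0,0],"claw":10},
  {"delta_pos":[-0.147,-0.194,0],"rotation":[0,0,0],"claw":10},
  {"delta_pos":[-0.199,-0.201,0],"rotation":[0,0,0],"claw":10},
  {"delta_pos":[-0.251,-0.194,0],"rotation":[0,0,0],"claw":10},
  {"delta_pos":[-0.299,-0.174,0],"rotation":[0,0,0],"claw":10},
  {"delta_pos":[-0.341,-0.143,0],"rotation":[0,0,0],"claw":10},
  {"delta_pos":[-0.373,-0.101,0],"rotation":[0,0,0],"claw":10},
  {"delta_pos":[-0.393,-0.053,0],"rotation":[0,0,0],"claw":10},
  {"delta_pos":[-0.4,-0.002,0],"rotation":[0,0,0],"claw":10},
])

```text
t: 12.68
position: [0.6318, 0.0558, 0.2518]
tcp_rot: [[-0.946, 0.324, 0.0], [0.324, 0.946, -0.0], [-0.001, -0.0, -1.0]]
ft_force: [-8.7, -0.6, 14.4]
finger_gap: 0.021
```

```bash
python3 - <<'E'
from h import *
p,a=st([.5749,.0754])
E
```

```text
t 12.675 p [0.6318 0.0558 0.2518] gap 0.021 f [-8.7 -0.6 14.4] r 0.0601 ang -19.0
frad -8.1 ftan -3.4
```

send_rows([
  {"delta_pos":[0.007,0.052,0],"rotation":[0,0,0],"claw":10},
  {"delta_pos":[0.026,0.1,0],"rotation":[0,0,0],"claw":10},
  {"delta_pos":[0.058,0.142,0],"rotation":[0,0,0],"claw":10},
  {"delta_pos":[0.099,0.174,0],"rotation":[0,0,0],"claw":10},
  {"delta_pos":[0.147,0.194,0],"rotation":[0,0,0],"claw":10},
  {"delta_pos":[0.199,0.201,0],"rotation":[0,0,0],"claw":10},
  {"delta_pos":[0.251,0.194,0],"rotation":[0,0,0],"claw":10},
  {"delta_pos":[0.299,0.174,0],"rotation":[0,0,0],"claw":10},
  {"delta_pos":[0.341,0.143,0],"rotation":[0,0,0],"claw":10},
  {"delta_pos":[0.373,0.101,0],"rotation":[0,0,0],"claw":10},
  {"delta_pos":[0.393,0.053,0],"rotation":[0,0,0],"claw":10},
  {"delta_pos":[0.4,0.002,0],"rotation":[0,0,0],"claw":10},
])

```text
t: 14.18
position: [0.5184, 0.0959, 0.2518]
tcp_rot: [[-0.947, 0.322, 0.003], [0.322, 0.947, 0.002], [-0.002, 0.002, -1.0]]
ft_force: [5.9, 0.8, 7.1]
finger_gap: 0.0206
```

```bash
python3 - <<'E'
from h import *
p,a=st([.5749,.0754])
E
```

```text
t 14.175 p [0.5184 0.0959 0.2518] gap 0.0206 f [5.9 0.8 7.1] r 0.0601 ang 160.0
frad -5.2 ftan -2.8
```

send_rows([
  {"delta_pos":[-0.007,-0.052,0],"rotation":[0,0,0],"claw":10},
  {"delta_pos":[-0.026,-0.1,0],"rotation":[0,0,0],"claw":10},
  {"delta_pos":[-0.058,-0.142,0],"rotation":[0,0,0],"claw":10},
  {"delta_pos":[-0.099,-0.174,0],"rotation":[0,0,0],"claw":10},
  {"delta_pos":[-0.147,-0.194,0],"rotation":[0,0,0],"claw":10},
  {"delta_pos":[-0.199,-0.201,0],"rotation":[0,0,0],"claw":10},
  {"delta_pos":[-0.251,-0.194,0],"rotation":[0,0,0],"claw":10},
  {"delta_pos":[-0.299,-0.174,0],"rotation":[0,0,0],"claw":10},
  {"delta_pos":[-0.341,-0.143,0],"rotation":[0,0,0],"claw":10},
  {"delta_pos":[-0.373,-0.101,0],"rotation":[0,0,0],"claw":10},
  {"delta_pos":[-0.393,-0.053,0],"rotation":[0,0,0],"claw":10},
  {"delta_pos":[-0.4,-0.002,0],"rotation":[0,0,0],"claw":10},
])

```text
t: 15.68
position: [0.6317, 0.0558, 0.2518]
tcp_rot: [[-0.946, 0.324, 0.0], [0.324, 0.946, -0.0], [-0.0, -0.0, -1.0]]
ft_force: [-8.6, -0.3, 14.8]
finger_gap: 0.021
```

send_rows([
  {"delta_pos":[0,0,0],"rotation":[0,0,0],"claw":10},
  {"delta_pos":[0,0,0],"rotation":[0,0,0],"claw":10},
  {"delta_pos":[0,0,0],"rotation":[0,0,0],"claw":10},
  {"delta_pos":[0,0,0],"rotation":[0,0,0],"claw":10},
])

```text
t: 16.18
position: [0.632, 0.0568, 0.2519]
tcp_rot: [[-0.947, 0.323, 0.002], [0.323, 0.947, 0.001], [-0.002, 0.002, -1.0]]
ft_force: [-0.9, 2.2, 10.0]
finger_gap: 0.0208
```

```bash
python3 - <<'E'
from h import *
from cell import viewer,finder
import cv2
p,a=st([.5749,.0754])
im=viewer.grab_frame('side')
print(finder.pinpoint('side','handle'),finder.pinpoint('side','hub'))
cv2.imwrite('pics/d.png',cv2.resize(im[100:310,160:390,::-1],(690,600)))
p,a=st([.5749,.0754])
E
```

```text
t 16.175 p [0.632  0.0568 0.2519] gap 0.0208 f [-0.9  2.2 10. ] r 0.06 ang -18.1
frad -1.5 ftan 1.8
[{'location': [0.6313, 0.0554, 0.2416], 'p': 0.52}] [{'location': [0.5785, 0.0784, 0.2149], 'p': 0.6}, {'location': [0.5756, 0.0734, -0.0043], 'p': 0.26}]
t 16.325 p [0.632  0.0568 0.2519] gap 0.0207 f [ 0.7  2.6 10.6] r 0.06 ang -18.1
frad -0.2 ftan 2.7
```

View pics/d.png

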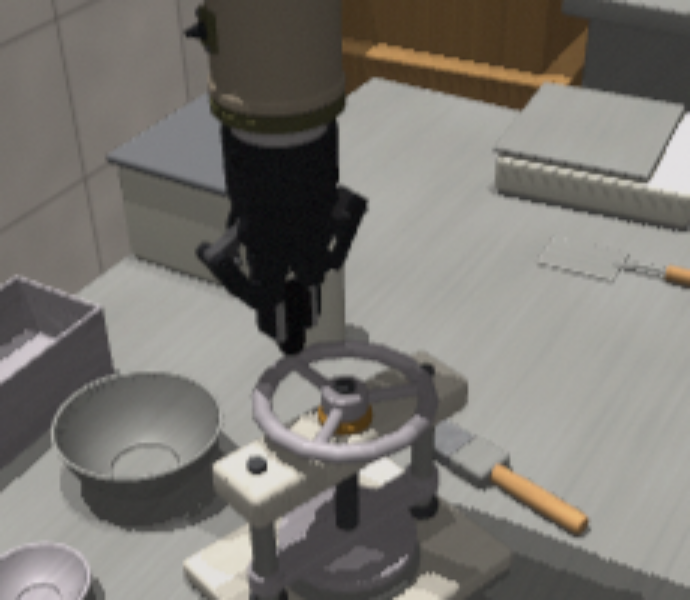

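The handle is still gripped at about (292,320) in the crop, with everything else where it was. The measured angle is -18.1° against -18.8° at the stop, so two turns to within about 0.7°, and it is standing still.

```bash
python3 - <<'E'
from h import *
p,a=st([.5749,.0754]); print(bot.state()['joint_vel']); print(bot.finish_job())
E
```

```text
t 16.325 p [0.632  0.0568 0.2519] gap 0.0207 f [ 0.7  2.6 10.6] r 0.06 ang -18.1
frad -0.2 ftan 2.7
[ 0.00040206  0.00066761  0.00088888 -0.00019477  0.00042666  0.00044919
  0.00024349]
the job is handed in; nothing more can be done
None
```

I wound the wheel clockwise about one turn until it met its stop, then backed it off anticlockwise two full turns. The job is handed in with the handle still gripped.

- **Stop:** the wheel met it with the handle at -18.8° around the hub. There the sideways force on the handle rose from 6 to 15.5 N with no further movement. That fits the press angle of about -19.5° read from the top picture.
- **Final setting:** the handle stands at -18.1°, so the wheel is at two turns to within about 0.7°. I left that difference uncorrected.
- **At hand-in (t = 16.3 s):** joint speeds were practically zero, the finger opening was 20.7 mm on the handle, and the force readings were about 3 N sideways and 11 N vertically.
- **Cross-checks:** the side camera placed the handle within about 2 mm of the gripper. The bowl, bottle, brush, spatula and press looked undisturbed in the last picture. The ring cutter was outside that crop, so I did not check it at the end.

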